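# Fit the hubbed sprocket onto the shaft in the vise

## Task

Lift the toothed sprocket up and off its hook on the little rack and lay it flat on the bench, hub up, so that you can let go and take it again by the hub. Then slide it, hub up, over the upright shaft in the vise, without hammering or dropping it on, until it sits square and fully home on the shaft's shoulder, and let go. Leave the red flange hanging on its hook, and the hammer and the square tube where they lie.

Things in the scene. Friction and masses are not known exactly. Their poses are not given: they have to be found in the camera images.
- sprocket: grey steel chain sprocket, 0.64 to 0.86 kg: toothed plate 100 mm across the tooth tips, 9 mm thick, plain round hub 52 mm in diameter standing 25 mm off one side (34 mm overall), 32 mm bore straight through, no keyway. Origin: centre of the plate's flat face (side without hub); z: bore axis, from flat face to hub. Centre of mass about 10 mm from the flat face: stood on edge it tips towards the hub
- hub_end (a point): centre of the sprocket's hub end face, 34 mm along its z axis from its origin. At the start the sprocket hangs by its bore on one of the two hooks (either one), bore level, flat face outwards, hub towards the cross bar with 15 mm of air between hub end and bar, top of the rim 258 mm above the bench, bore centre 208 mm
- rack: fixed welded hanging rack on the bench: two feet 160 mm deep, two uprights 280 mm apart (239 mm high), one flat yellow-green cross bar 310 mm long, 40 mm high, 6 mm thick, top edge at 235 mm. Origin on the bench under the middle of the bar; y along the bar; two hooks stick out of it along -x, at y = +75 and -75 mm. The bench between rack and vise is bare
- hook_a (a point): top of the upturned tip (236 mm above the bench) of the hook at y = +75 mm in the rack's frame. Each hook is an 8 mm rod, its axis level at 220 mm, 80 mm long from the bar to the tip, which turns up 16 mm above the rod axis. A hanging 32 mm bore must be lifted about 18 mm (12 to 24) to be drawn off along -x over the tip
- hook_b (a point): top of the upturned tip of the hook at y = -75 mm in the rack's frame
- flange: rust-red plain weld flange, 95 mm in diameter, 14 mm thick, 32 mm bore, four bolt holes, no teeth and no hub, 0.6 kg; it hangs loose on the rack's other hook, 150 mm from the sprocket, and stays there. Origin at the centre of its outer face, z axis along the bore towards the bar
- vise: fixed brown bench vise with 100 mm jaws on a wooden plank 300 x 170 x 30 mm; jaw tops 155 mm above the bench. Origin on the bench below the middle of the clamped shaft; the jaws are 100 mm wide along y; the screw with its cross handle reaches 200 mm along -x, the fixed body 110 mm along +x, all of it below the jaw tops
- shaft: fixed steel shaft clamped upright in the vise jaws: lower part 40 mm in diameter and 60 mm long, then a flat shoulder, then a plain round spigot 30 mm in diameter and 50 mm long whose top edge has a 3 mm chamfer. Origin at the centre of its underside, z up; it stands at a height that differs from time to time
- shaft_seat (a point): centre of the shoulder (a level ring 30 to 40 mm in diameter) on which the sprocket's flat face must sit, 15 to 30 mm above the jaw tops
- shaft_top (a point): centre of the spigot's top end, 50 mm above the shoulder
- hammer: hammer 280 mm long lying loose on the bench's far side; origin under its middle, handle along its -x axis
- offcut: piece of dark square steel tube, 140 mm long and 40 x 40 mm, lying loose on the bench; origin at the centre of its underside, x along the tube
There are look-alikes about, which are no part of the job. What is shaped like the sprocket but blue, green or white is not meant.

How it is judged (in metres and radians):
On the way:
1. the sprocket lies flat on the bench, hub up, and has been let go (height (world z) of sprocket below 0.006 m and angle between sprocket's own z axis and vertical below 0.08 rad and linear speed of sprocket below 0.02 m/s and contact force between the fingers and sprocket below 0.1 N), for 0.2 s.
At the end, for the whole second after the job is handed in: The sprocket is on the shaft, hub up, its flat face on the shoulder within 3 mm, centred within 4 mm, level within 0.06 rad, at rest and let go; flange, hammer and square tube are within 30 mm of where they were (horizontal distance between sprocket and shaft_seat below 0.004 m and z of sprocket in the frame of shaft_seat between -0.003 and 0.003 m and angle between sprocket's own z axis and vertical below 0.06 rad and linear speed of sprocket below 0.02 m/s and contact force between the fingers and sprocket below 0.1 N and distance of each of flange, hammer, offcut from where it was at the start of the episode below 0.03 m); the robot touches nothing.
It fails at once if the sprocket is hammered or forced onto the shaft (over 80 N between them) (contact force between sprocket and shaft above 80 N).
It fails at once if the sprocket is let drop down the shaft (faster than 0.4 m/s while on the spigot) (horizontal distance between sprocket and shaft_seat below 0.006 m and z of sprocket in the frame of shaft_seat between -0.01 and 0.05 m and linear speed of sprocket above 0.4 m/s).
It fails at once if the flange, hammer or square tube is moved by more than 30 mm (distance of any of flange, hammer, offcut from where it was at the start of the episode above 0.03 m).
It also fails if it takes over 72 s, if anything falls off the work surface, if the arm or the gripper's body presses on something with over 40 N, if the wrist force passes 120 N, or if a joint passes its speed limit or range.

## Robot

A 7-joint arm with a two-finger parallel gripper is mounted at the origin on the work surface. World frame = base frame: x ahead of the robot, y to its left, z up, the work surface at z = 0. Lengths are in mm, angles in degrees, forces in N, time in s.
With the tool pointing down it reaches from about 400 to 850 mm from the base axis. Payload 10.4 kg.
Tool frame: the origin (TCP) lies between the finger pads; the fingertips stand 19 mm ahead of it and the grasp point (between the pads) is the TCP; z points along the fingers, y is the line along which they close (so a half turn about z gives the same grasp; the last joint's range is limited). The gripper opens to 85 mm and grips with 20 to 120 N. Pads are 22 mm wide; open, the fingers measure 114 mm over their backs; the gripper's body (76 mm by 85 mm) begins 54 mm behind the grasp point. The pads swing forward as they close: fully open they stand 13 mm farther back than shut.
Start: joints at [-67.242, 19.034, -3.707, 83.658, 1.238, 77.344, -5.071], TCP at [254.726, 570.761, 212.338] pointing down, gripper open.
Joint ranges: [-148.97, 148.97], [-28.65, 121.19], [-84.17, 76.75], [9.2, 138.47], [-72.65, 252.65], [3.7, 117.97], [-149.18, 149.18]. Speed limits (degrees/s): [127.2, 127.2, 159.86, 159.86, 180, 180, 180].

## Interface

Orientations are given as [roll, pitch, yaw] about the fixed x, y, z axes, in that order (R = Rz(yaw) Ry(pitch) Rx(roll)).
In Python, from bench import manip gives the robot as it stands.
- The arm moves only by the shell command python3 -m pendant 'ROWS' [FORCE]. ROWS is JSON, a list that holds one entry, the list of rows, each a list of 7 numbers: the turn, a rotation vector about the tool's x, y, z each as a share of 0.1 rad, from -1 to 1, then the shift along the tool's x, y, z each as a share of 25 mm, from -1 to 1, then the closure, from -1 (fully open) to 1 (shut). In form: [[[rx, ry, rz, x, y, z, claw], ...]]. A call has 1 to 12 rows; each row shifts and turns the commanded pose from where the row before left it, along the tool's axes as they then stand; what a row does not reach is not made up. A row lasts 1/8 s, in which the tool goes at most 62.5 mm and 10.7 degrees, less where a joint would pass 70% of its speed; a pose out of reach is approached as far as the arm can. A call with a number of a shift or a turn outside -1 to 1 is refused whole. A call with a gripper value outside its range is refused whole. The fingers move at their own pace and stop on an object; FORCE is the grip in N (left out, the last holds). Time passes only in rows, so rows that do not move let the fingers close. It gives the time, the measured TCP pose, the force, the opening and the grip force at its end, in the units of the state.
- manip.get_state(): the state, without advancing time (a new reading comes with each control period).
- manip.snapshot(name): name is "side" or "top" or "wrist"; returns the picture (420x560x3 uint8, red, green, blue); there is no depth.
- manip.get_calibration(name): a dict with "fx", "fy", "cx", "cy" (pixels), "position" and "attitude" of the camera in the world. Camera axes: x right, y up, looking along -z (the intrinsics and any distortion apply to the point x, -y, -z); pixel columns grow to the right and rows downward; lengths in mm; the calibration is good to about 2 mm. The wrist camera is an equidistant fisheye: a pixel r from the principal point sees the ray r / f radians off the axis. A picture is of the moment at which its call begins: read the wrist's pose just before it. get_calibration takes no time and is no camera call; for the wrist camera it gives the pose at the moment of the call.
- manip.sign_off(): hands the job in; it is judged then, once.
The state is a dict: "time": time; "qpos": joint angles; "qd": joint speeds; "tau": joint torques, N m; "tcp_pos": TCP position; "eef_rot": TCP orientation; "wrist_force": force on the tool from outside, world axes, zero at the start; "torque": the same for the moment, N m; "gripper_width": finger opening in mm; "grip_force": force on a finger pad.
Only numpy, scipy, OpenCV 4.12 (cv2) and the standard library are available. Lean on these libraries where they do the work, as an engineer would, in place of code of your own. Each camera call takes 0.05 s, during which the arm holds its last target. There are 200 camera calls.

## Working session

There is one attempt and no reset: what is moved stays moved. The work goes in short steps, Python scripts to look and compute and a shell command to move; the robot and the scene stay as the last step left them, time stands still between calls to the robot, and variables do not carry over. Pictures are saved under pics/ and viewed, at most 10 in all, crops included, and the job is handed in when it is done.

```bash
mkdir -p pics; ls
python3 - <<'E'
from bench import manip
import cv2,numpy as np
s=manip.get_state();print(s)
for n in ("side","top","wrist"):
    im=manip.snapshot(n);c=manip.get_calibration(n);print(n,c)
    cv2.imwrite(f"pics/{n}0.png",im[:,:,::-1])
a=[cv2.imread(f"pics/{n}0.png") for n in("side","top","wrist")]
E
```

```text
pics
{'time': 0.0, 'qpos': array([-67.24183419,  19.07131109,  -3.70861709,  83.70930918,
         1.2370643 ,  77.34296565,  -5.07019789]), 'qd': array([-0.01001114,  0.10201261,  0.04709316,  0.04634888,  0.11821757,
        0.0613298 , -0.01000695]), 'tau': array([-5.44981085e-04, -6.25444794e+01,  4.87253687e-02, -3.91597116e+01,
        1.62213837e-02,  9.93266352e-03,  4.34623686e-06]), 'tcp_pos': array([254.55367221, 570.34389548, 211.49572166]), 'eef_rot': array([-1.79916306e+02,  2.99411074e-03,  1.55950086e+02]), 'wrist_force': array([-0.18031661,  1.0907311 , -0.18764715]), 'torque': array([ 0.02961572, -0.02867833,  0.03432897]), 'grip_force': 0.0, 'gripper_width': 85.32492623819128}
side {'fx': 482.7820654209621, 'fy': 482.7820654209621, 'cx': 277.38118967335345, 'cy': 209.18331311662863, 'position': array([ -65.5283263 , -732.53179729,  796.19305865]), 'attitude': array([ 54.32005525,   0.56373616, -42.57976402])}
top {'fx': 470.24658800341547, 'fy': 470.24658800341547, 'cx': 275.91562304131565, 'cy': 210.13568463231792, 'position': array([ 375.56452112,  -99.69073481, 1215.50204224]), 'attitude': array([  7.68619424,   1.54384485, -89.33659876])}
wrist {'fx': 325.19226210127806, 'fy': 325.19226210127806, 'cx': 283.54958426372855, 'cy': 213.73788244896903, 'position': array([193.00650422, 596.85665268, 373.83426939]), 'attitude': array([-15.68367363,   0.09339319,  65.94694906])}
```

View pics/side0.png

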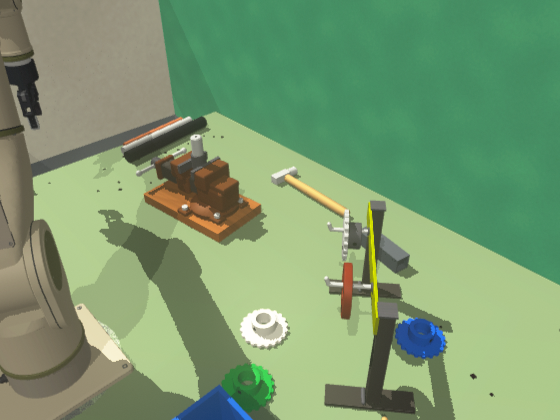

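View pics/top0.png

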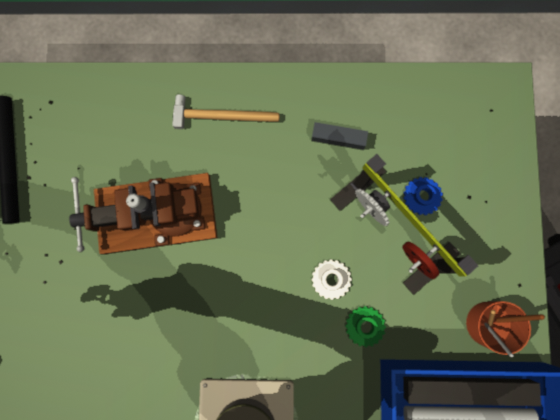

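Candidates: grey sprocket, side (348,233) / top (373,207); look-alikes are white (264,327)/(332,279), green (248,385)/(365,325), blue (420,337)/(423,195); red flange (348,290)/(421,260). I choose the grey one, on the hook nearer the tube. Next, a close crop to check that and the measurements.

```bash
cat > h.py <<'E'
import numpy as np,cv2
from scipy.spatial.transform import Rotation as R
from bench import manip
def cam(n):
    c=manip.get_calibration(n); return c,R.from_euler('xyz',c['attitude'],degrees=True).as_matrix(),np.array(c['position'])
def proj(n,P,cc=None):
    c,M,p=cc or cam(n); q=(np.atleast_2d(P)-p)@M; q=q*[1,-1,-1]
    if n=='wrist':
        r=np.linalg.norm(q[:,:2],axis=1);t=np.arctan2(r,q[:,2]);k=(t/np.maximum(r,1e-9))[:,None];uv=q[:,:2]*k
    else: uv=q[:,:2]/q[:,2:]
    return uv*c['fx']+[c['cx'],c['cy']]
def ray(n,uv,cc=None):
    c,M,p=cc or cam(n); d=(np.array(uv,float)-[c['cx'],c['cy']])/c['fx']
    if n=='wrist':
        t=np.linalg.norm(d); v=np.r_[d/max(t,1e-9)*np.sin(t),np.cos(t)]
    else: v=np.r_[d,1]
    return p,M@(v*[1,-1,-1])/np.linalg.norm(v)
def atz(n,uv,z,cc=None):
    p,v=ray(n,uv,cc); return p+v*(z-p[2])/v[2]
def tri(a,b):
    A=np.zeros((3,3));y=np.zeros(3)
    for p,v in(a,b):
        Q=np.eye(3)-np.outer(v,v);A+=Q;y+=Q@p
    x=np.linalg.solve(A,y); return x,[np.linalg.norm((np.eye(3)-np.outer(v,v))@(x-p)) for p,v in(a,b)]
E
python3 - <<'E'
from h import *
s=cv2.imread('pics/side0.png');t=cv2.imread('pics/top0.png')
cr=lambda im,x,y,w,h:cv2.resize(im[y:y+h,x:x+w],(400,300),interpolation=cv2.INTER_CUBIC)
cv2.imwrite('pics/c1.png',np.vstack([np.hstack([cr(s,310,195,120,90),cr(t,340,160,120,90)]),np.hstack([cr(s,150,125,80,60),cr(t,95,170,80,60)])]))
for n,im in(('side',s),('top',t)):
    h=cv2.cvtColor(im,cv2.COLOR_BGR2HSV); m=((h[...,0]>24)&(h[...,0]<34)&(h[...,1]>210)&(h[...,2]>60)).astype('uint8')
    k,l,st,ce=cv2.connectedComponentsWithStats(m);i=1+st[1:,4].argmax();print(n,st[i]);
    if n=='top':
        b=cv2.minAreaRect(np.argwhere(l==i)[:,::-1].astype('float32'));bp=cv2.boxPoints(b);print(bp)
        for z in(235,):print([atz('top',q,z).round(1) for q in bp])
E
```

```text
side [367 203  11 129 564]
top [458 270   2   4   4]
[[458. 270.]
 [459. 270.]
 [459. 273.]
 [458. 273.]]
[array([ 386.9, -446.2,  235. ]), array([ 386.9, -448.2,  235. ]), array([ 380.8, -448. ,  235. ]), array([ 380.8, -446. ,  235. ])]
```

View pics/c1.png

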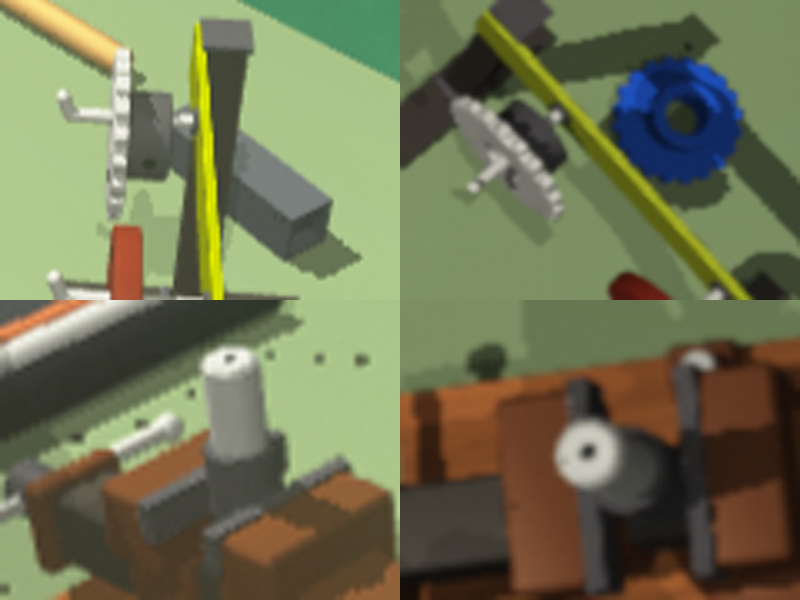

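The crop confirms the grey toothed sprocket, dark hub towards the bar. Hook tip is at side (329.1,223.1) / top (361.5,215.7); spigot top at side (195.6,136.2) / top (132.2,200.0).

Run:
```python
from h import *
from scipy.optimize import minimize
s=cv2.imread('pics/side0.png');t=cv2.imread('pics/top0.png')
x,e=tri(ray('side',(195.6,136.2)),ray('top',(132.2,200.0)));print('shafttop',x,e)
x,e=tri(ray('side',(329.1,223.1)),ray('top',(361.5,215.7)));print('hooktip',x,e)
M={}
for n,im in(('side',s),('top',t)):
    h=cv2.cvtColor(im,cv2.COLOR_BGR2HSV).astype(int); m=((h[...,0]>22)&(h[...,0]<36)&(h[...,1]>190)&(h[...,2]>60)).astype('uint8')
    m[:, :355]=0; m=cv2.morphologyEx(m,cv2.MORPH_CLOSE,np.ones((3,3),'uint8'))
    k,l,st,ce=cv2.connectedComponentsWithStats(m);i=1+st[1:,4].argmax();M[n]=l==i;print(n,st[i])
C={n:cam(n) for n in M}
def f(p,full=False):
    x,y,a=p[0],p[1],p[2]/100;c,sn=np.cos(a),np.sin(a);r=np.array([[c,-sn],[sn,c]])
    B=np.array([[i,j,z] for i in(-3,3) for j in(-155,155) for z in(195,235)],float);B[:,:2]=B[:,:2]@r.T+[x,y];v=[]
    for n in M:
        hu=cv2.convexHull(proj(n,B,C[n]).astype('float32'))[:,0]
        S=8;I=np.zeros((420*2,560*2),'uint8');cv2.fillConvexPoly(I,np.round((hu+.5)*2*S).astype(int),1,shift=3)
        I=cv2.resize(I.astype('float32'),(560,420),interpolation=cv2.INTER_AREA)
        v.append(np.abs(I-M[n]).sum()/M[n].sum())
    return v if full else sum(v)
# guess from top ends
P=[atz('top',q,235)for q in((367,167),(465,272))];m=(P[0]+P[1])/2;d=P[0]-P[1];a=np.arctan2(d[1],d[0])-np.pi/2;print(m,np.degrees(a))
best=min((minimize(f,[m[0]+i,m[1]+j,100*a],method='Nelder-Mead',options=dict(initial_simplex=[[m[0]+i,m[1]+j,100*a],[m[0]+i+8,m[1]+j,100*a],[m[0]+i,m[1]+j+8,100*a],[m[0]+i,m[1]+j,100*a+6]])) for i in(-8,0,8) for j in(-8,0,8)),key=lambda o:o.fun)
p=best.x;a=p[2]/100;print(p[:2],np.degrees(a),best.fun,f(p,True))
c,sn=np.cos(a),np.sin(a);r=np.array([[c,-sn],[sn,c]])
for y in(75,-75):
    print('hooktip',r@[-80,y]+p[:2],'bore centre flat face',r@[-3-15-34,y]+p[:2])
    T=np.r_[r@[-80,y]+p[:2],236];print([proj(n,T,C[n]) for n in M])
```

```text
shafttop [529.49899752 236.08076462 227.65242176] [np.float64(1.6958602628229174), np.float64(1.6958602628230608)]
hooktip [ 499.25957891 -252.68072642  233.83815084] [np.float64(2.3751957692232906), np.float64(2.375195769223239)]
side [367 202  12 132 667]
top [364 164 101 111 841]
[ 492.20354678 -362.01606772  235.        ] -48.040373722813605
[ 498.42511514 -360.6219104 ] -49.4786027279225 0.8565889469058574 [np.float64(0.36431784107946025), np.float64(0.49227110582639716)]
hooktip [ 503.45880991 -251.07894204] bore centre flat face [ 521.65130532 -272.36351652]
[array([[328.79883344, 221.13961726]]), array([[361.62578341, 212.72231258]])]
hooktip [ 389.43430376 -348.53873886] bore centre flat face [ 407.62679917 -369.82331334]
[array([[325.71712442, 275.04277287]]), array([[410.04187309, 268.19826388]])]
```

```bash
python3 -m pendant '[[[0,0,0,0,0,-1,-1],[0,0,0,0,0,-1,-1],[0,0,0,0,0,-1,-1],[0,0,0,0,0,-1,-1],[0,0,0,0,0,-1,-1],[0,0,0,0,0,-1,-1],[0,0,0,0,0,-1,-1],[0,0,0,-0.83,-0.97,0,-1],[0,0,0,-0.83,-0.97,0,-1],[0,0,0,-0.83,-0.97,0,-1],[0,0,0,-0.83,-0.97,0,-1],[0,0,0,-0.83,-0.97,0,-1]]]'
python3 -m pendant '[[[0,0,0,-0.83,-0.97,0,-1],[0,0,0,-0.83,-0.97,0,-1],[0,0,0,-0.83,-0.97,0,-1],[0,0,0,-0.83,-0.97,0,-1],[0,0,0,-0.83,-0.97,0,-1],[0,0,0,-0.83,-0.97,0,-1],[0,0,0,-0.83,-0.97,0,-1],[0,0,0,-0.83,-0.97,0,-1],[0,0,0,-0.83,-0.97,0,-1],[0,0,0,-0.83,-0.97,0,-1],[0,0,0,-0.83,-0.97,0,-1],[0,0,0,-0.83,-0.97,0,-1]]]'
python3 -m pendant '[[[0,0,0,-0.83,-0.97,0,-1],[0,0,0,-0.83,-0.97,0,-1],[0,0,0,-0.83,-0.97,0,-1],[0,0,0,-0.83,-0.97,0,-1],[0,0,0,-0.83,-0.97,0,-1],[0,0,0,-0.83,-0.97,0,-1],[0,0,0,-0.83,-0.97,0,-1],[0,0,0,-0.83,-0.97,0,-1],[0,0,0,-0.83,-0.97,0,-1],[0,0,0,-0.83,-0.97,0,-1],[0,0,1,0,0,0,-1],[0,0,1,0,0,0,-1]]]'
python3 -m pendant '[[[0,0,1,0,0,0,-1],[0,0,1,0,0,0,-1],[0,0,1,0,0,0,-1],[0,0,1,0,0,0,-1],[0,0,1,0,0,0,-1],[0,0,1,0,0,0,-1],[0,0,1,0,0,0,-1],[0,0,1,0,0,0,-1],[0,0,1,0,0,0,-1],[0,0,1,0,0,0,-1],[0,0,1,0,0,0,-1],[0,0,1,0,0,0,-1]]]'
```

```text
time: 1.65
tcp_pos: [300.3, 416.6, 387.1]
eef_rot: [-180.0, -0.0, 155.9]
wrist_force: [0.3, 0.3, 0.2]
gripper_width: 85.3
grip_force: 0.0
time: 3.15
tcp_pos: [408.9, 49.4, 387.2]
eef_rot: [180.0, -0.0, 155.9]
wrist_force: [0.7, 0.7, -0.6]
gripper_width: 85.5
grip_force: 0.0
time: 4.65
tcp_pos: [499.3, -256.0, 386.9]
eef_rot: [-180.0, -0.0, 144.2]
wrist_force: [-0.0, 0.2, -0.2]
gripper_width: 85.1
grip_force: 0.0
time: 6.15
tcp_pos: [499.4, -255.3, 387.1]
eef_rot: [-180.0, -0.0, 75.6]
wrist_force: [0.6, 0.7, 0.6]
gripper_width: 85.3
grip_force: 0.0
```

```bash
python3 -m pendant '[[[0,0,1,0,0,0,-1],[0,0,1,0,0,0,-1],[0,0,1,0,0,0,-1],[0,0,1,0,0,0,-1],[0,0,1,0,0,0,-1],[0,0,1,0,0,0,-1],[0,0,1,0,0,0,-1],[0,0,1,0,0,0,-1],[0,0,1,0,0,0,-1],[0,0,1,0,0,0,-1],[0,0,1,0,0,0,-1],[0,0,1,0,0,0,-1]]]'
python3 -m pendant '[[[0,0,1,0,0,0,-1],[0,0,1,0,0,0,-1],[0,0,1,0,0,0,-1],[0,0,1,0,0,0,-1],[0,0,1,0,0,0,-1],[0,0,1,0,0,0,-1],[0,0,1,0,0,0,-1],[0,0,1,0,0,0,-1],[0,0,1,0,0,0,-1],[0,0,0.7,0,0,0,-1],[0,0,0,0,0,0,-1]]]'
python3 - <<'E'
from h import *
import pickle
C=cam('wrist');im=manip.snapshot('wrist');pickle.dump(C,open('w1.pkl','wb'));print(C,manip.get_state()['qpos'])
cv2.imwrite('pics/w1.png',im[:,:,::-1]);cv2.imwrite('pics/w1b.png',cv2.resize(im[:,:,::-1],(784,588),interpolation=cv2.INTER_CUBIC))
E
```

```text
time: 7.65
tcp_pos: [499.4, -255.4, 387.1]
eef_rot: [-180.0, 0.0, 6.8]
wrist_force: [0.3, -0.3, 0.3]
gripper_width: 85.2
grip_force: 0.0
time: 9.02
tcp_pos: [499.5, -255.4, 387.1]
eef_rot: [-180.0, 0.0, -48.6]
wrist_force: [-0.2, 0.3, 0.3]
gripper_width: 85.6
grip_force: 0.0
({'fx': 325.19226210127806, 'fy': 325.19226210127806, 'cx': 283.54958426372855, 'cy': 213.73788244896903, 'position': array([ 545.25914238, -308.16218196,  549.20787931]), 'attitude': array([-1.55890499e+01, -5.13849763e-03, -1.38566506e+02])}, array([[-7.49724347e-01,  6.37389003e-01,  1.77900709e-01],
       [-6.61750251e-01, -7.22160897e-01, -2.01420563e-01],
       [ 8.96837022e-05, -2.68735739e-01,  9.63213940e-01]]), array([ 545.25914238, -308.16218196,  549.20787931])) [ -34.10787554   18.99881721   75.63930652   77.77038944  -18.5322117
   96.99034927 -100.09559427]
```

View pics/w1b.png

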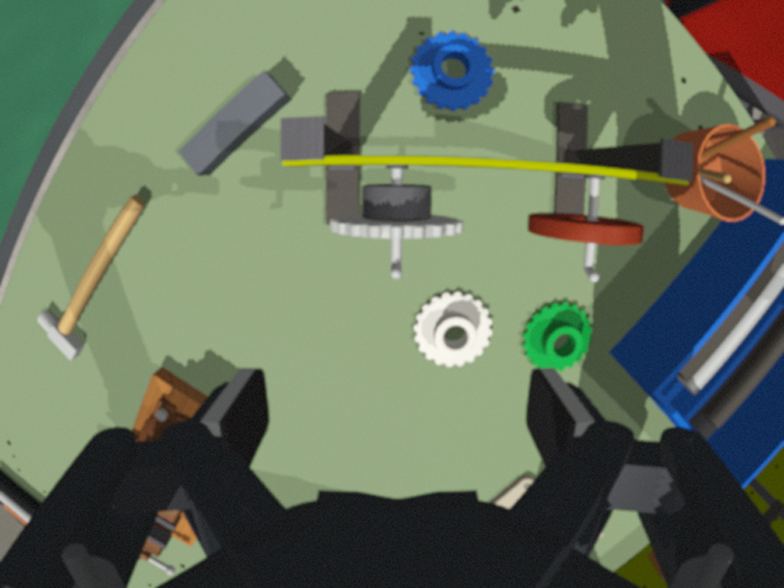

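Wrist view: sprocket at (396,205), with hook tips at (396,272) and (593,278), hub 362–431 across, bar edge from (282,163) to (690,182), red flange on the right hook.

```bash
cat > pts.py <<'E'
from h import *
import pickle
C=pickle.load(open('w1.pkl','rb'))
g=lambda u,v,z:atz('wrist',((u+.5)/1.4-.5,(v+.5)/1.4-.5),z,C)
a=g(396,271,236);b=g(594,277,236);d=(a-b)[:2];print('tips',a,b,np.linalg.norm(d),'yaw',np.degrees(np.arctan2(d[1],d[0]))-90)
y=np.radians(np.degrees(np.arctan2(d[1],d[0]))-90)
e=g(282,163,235);f=g(690,182,235);k=(e-f)[:2];print('bar',e,f,np.linalg.norm(k),np.degrees(np.arctan2(k[1],k[0]))-90)
X=np.array([np.cos(y),np.sin(y)]);Y=np.array([-X[1],X[0]])
for n,(u,v,z) in dict(tip=(396,271,236),hubL=(362,200,208),hubR=(431,200,208),hubend=(397,185,234),rimfront=(396,229,258),rimback=(396,219,258),barA=(397,162,235)).items():
    q=g(u,v,z);print(n,q.round(1),'rack rel tip',(X@(q-a)[:2]).round(1),(Y@(q-a)[:2]).round(1))
E
python3 pts.py
```

```text
tips [ 501.75814933 -257.67840479  236.        ] [ 388.02688421 -353.74429531  236.        ] 148.8739600720656 yaw -49.81307516455364
bar [ 612.27603029 -263.27732937  235.        ] [ 377.45680621 -467.88117337  235.        ] 311.4527267123949 -48.93355087867648
tip [ 501.8 -257.7  236. ] rack rel tip 0.0 0.0
hubL [ 552.9 -277.2  208. ] rack rel tip 47.9 26.5
hubR [ 514.3 -311.2  208. ] rack rel tip 49.0 -25.0
hubend [ 541.  -303.2  234. ] rack rel tip 60.1 0.6
rimfront [ 523.1 -281.9  258. ] rack rel tip 32.3 0.6
rimback [ 527.4 -286.8  258. ] rack rel tip 38.8 0.8
barA [ 551.5 -315.1  235. ] rack rel tip 76.0 0.9
```

```bash
cat > goal.py <<'E'
from h import *
import sys
# goal.py x y z yaw tilt(deg: tool z leans to tool +x heading)
x,y,z,yaw,t=map(float,sys.argv[1:6]);s=manip.get_state()
A=R.from_euler('xyz',s['eef_rot'],degrees=True)
B=R.from_euler('xyz',[180,0,yaw],degrees=True)*R.from_euler('y',t,degrees=True)
d=np.array([x,y,z])-s['tcp_pos'];print('pos',s['tcp_pos'].round(1),'rot',s['eef_rot'].round(1),'w',round(s['gripper_width'],1),'F',s['wrist_force'].round(1),'q',s['qpos'].round(0))
print('turn units',((A.inv()*B).as_rotvec()/.1).round(2),'shift now',(A.inv().apply(d)/25).round(2),'shift after',(B.inv().apply(d)/25).round(2))
E
python3 goal.py 541.6 -302.7 290 -49.2 -5.7; python3 goal.py 536.6 -296.9 213 -49.2 -5.7
```

```text
pos [ 499.4 -255.4  387.1] rot [-180.     0.   -48.5] w 85.4 F [0.1 0.1 0.2] q [ -34.   19.   76.   78.  -19.   97. -100.]
turn units [ 0.01 -0.99  0.12] shift now [ 2.54 -0.01  3.88] shift after [ 2.91 -0.04  3.61]
pos [ 499.4 -255.4  387.1] rot [-180.     0.   -48.5] w 85.4 F [0.1 0.1 0.2] q [ -34.   19.   76.   78.  -19.   97. -100.]
turn units [ 0.01 -0.99  0.12] shift now [ 2.23 -0.01  6.96] shift after [ 2.91 -0.04  6.71]
```

```bash
python3 -m pendant '[[[0,-1,0.12,0,0,0,-1],[0,0,0,0.97,0,0,-1],[0,0,0,0.97,0,0,-1],[0,0,0,0.97,0,0,-1],[0,0,0,0,0,0.9,-1],[0,0,0,0,0,0.9,-1],[0,0,0,0,0,0.9,-1],[0,0,0,0,0,0.9,-1],[0,0,0,0,0,0,-1],[0,0,0,0,0,0,-1]]]'
python3 goal.py 536.6 -296.9 213 -49.2 -5.7
python3 - <<'E'
from h import *
import pickle
C=cam('wrist');im=manip.snapshot('wrist');pickle.dump(C,open('w2.pkl','wb'))
cv2.imwrite('pics/w2.png',im[:,:,::-1]);cv2.imwrite('pics/w2b.png',cv2.resize(im[90:390,90:490,::-1],(800,600),interpolation=cv2.INTER_CUBIC))
s=manip.get_state();A=R.from_euler('xyz',s['eef_rot'],degrees=True)
print(proj('wrist',s['tcp_pos']+A.apply([[0,0,0],[0,0,77],[0,26,77],[0,-26,77]]),C))
E
```

```text
time: 10.32
tcp_pos: [541.0, -303.8, 291.3]
eef_rot: [180.0, 5.7, -49.2]
wrist_force: [-0.1, -0.5, 0.2]
gripper_width: 85.3
grip_force: 0.0
pos [ 541.  -303.8  291.3] rot [180.    5.7 -49.2] w 85.3 F [-0.1 -0.5  0.2] q [-14.  33.  65.  74. -30.  96. -93.]
turn units [ 0.   -0.   -0.01] shift now [-0.01 -0.05  3.15] shift after [-0.01 -0.05  3.15]
[[282.7127776  257.33162427]
 [282.93131863 217.50778296]
 [316.76610221 217.5005406 ]
 [249.10754383 217.4878092 ]]
```

View pics/w2b.png

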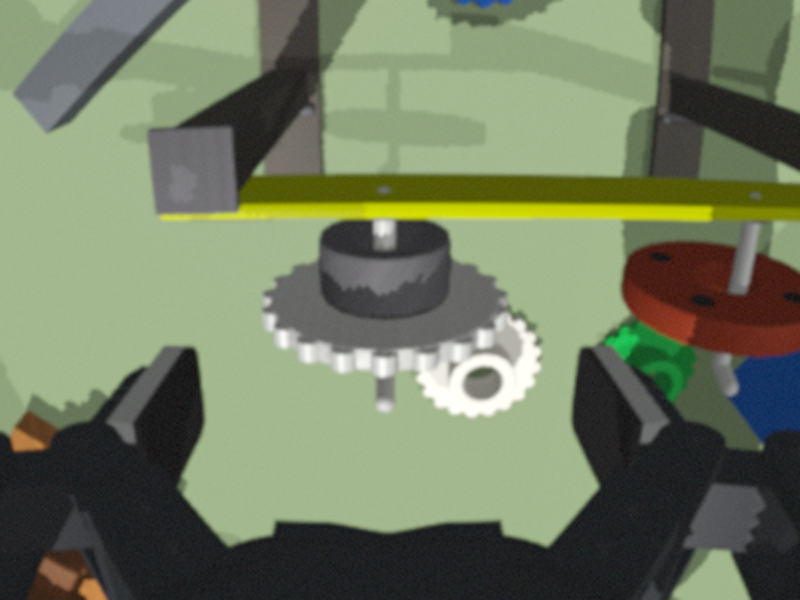

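Run:
```python
from h import *
import pickle
C=pickle.load(open('w2.pkl','rb'));y=np.radians(-49.2);X=np.array([np.cos(y),np.sin(y)]);Y=np.array([-X[1],X[0]]);t=np.array([536.6,-296.9])
for n,(u,v,z) in dict(tip=(385,405,236),tipB=(731,390,236),hubendtop=(385,266,234),hubendbottom=(385,219,182),barfront=(385,219,235),rimback=(385,347,258),rimfront=(385,374,258),barL=(160,219,235),barR=(710,221,235)).items():
    q=atz('wrist',((u+.5)/2+89.5,(v+.5)/2+89.5),z,C)[:2];print(n,q.round(1),(X@(q-t)).round(1),(Y@(q-t)).round(1))
```

```text
tip [ 500.9 -256.6] -53.9 -0.7
tipB [ 388.1 -353.9] -53.9 -149.7
hubendtop [ 538.8 -300.7] 4.3 -0.8
hubendbottom [ 538.9 -300.5] 4.3 -0.6
barfront [ 550.5 -314.3] 22.2 -0.9
rimback [ 526.3 -286.2] -14.8 -0.8
rimfront [ 519.3 -278.2] -25.5 -0.8
barL [ 611.6 -262.2] 22.7 79.4
barR [ 458.7 -393.5] 22.3 -122.1
```

The crop confirms hub centred at (385,250), with gaps to plate and bar balanced to about 2 mm. Descending and gripping.

```bash
python3 -m pendant '[[[0,0,0,0.05,-0.02,0.6,-1],[0,0,0,0,0,0.6,-1],[0,0,0,0,0,0.5,-1],[0,0,0,0,0,0.5,-1],[0,0,0,0,0,0.5,-1],[0,0,0,0,0,0.45,-1],[0,0,0,0,0,0,-1],[0,0,0,0,0,0,-1]]]'
python3 goal.py 536.6 -296.9 213 -49.2 -5.7
```

```text
time: 11.38
tcp_pos: [537.0, -298.4, 212.3]
eef_rot: [180.0, 5.7, -49.3]
wrist_force: [1.3, -0.3, 0.4]
gripper_width: 85.2
grip_force: 0.0
pos [ 537.  -298.4  212.3] rot [180.    5.7 -49.3] w 85.2 F [ 1.3 -0.3  0.4] q [-16.  35.  64.  83. -31.  88. -91.]
turn units [ 0.    0.   -0.02] shift now [-0.06 -0.03 -0.02] shift after [-0.06 -0.03 -0.02]
```

```bash
python3 -m pendant '[[[0,0,0,0,0,0,1],[0,0,0,0,0,0,1],[0,0,0,0,0,0,1],[0,0,0,0,0,0,1],[0,0,0,0,0,0,1],[0,0,0,0,0,0,1],[0,0,0,0,0,0,1],[0,0,0,0,0,0,1]]]' 70
```

```text
time: 12.38
tcp_pos: [537.4, -298.9, 214.2]
eef_rot: [-180.0, 5.6, -49.3]
wrist_force: [-2.1, 2.9, 16.4]
gripper_width: 0.3
grip_force: 7.6
```

Run:
```python
from h import *
a=manip.snapshot('wrist')[90:390,90:490,::-1];b=manip.snapshot('side')[170:290,280:440,::-1]
cv2.imwrite('pics/c3.png',np.hstack([cv2.resize(a,(400,300)),cv2.resize(b,(400,300),interpolation=cv2.INTER_CUBIC)]))
```

```text
(no output)
```

View pics/c3.png

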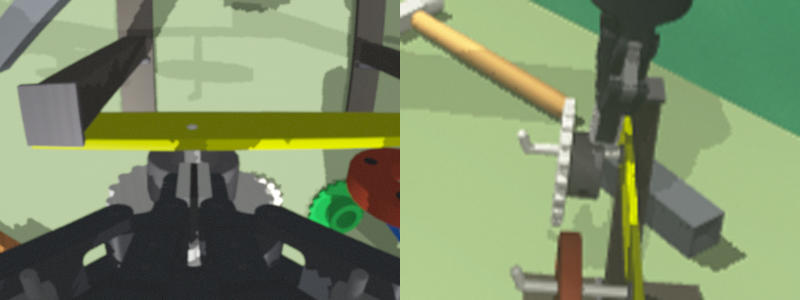

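Run:
```python
from h import *
s=manip.get_state();A=R.from_euler('xyz',s['eef_rot'],degrees=True)
P=s['tcp_pos']+A.apply([[0,0,-54],[0,0,0],[0,0,19]]);print(P.round(1),s['gripper_width'],s['grip_force'],s['wrist_force'])
print('side crop',((proj('side',P)-[280,170])*2.5+[400,0]).round(0).tolist()); print('wristcrop',(proj('wrist',P)-[90,90]).round(0).tolist())
hub=np.array([[540,-301,208.],[540,-301,234],[500.9,-256.6,236]])
print('side crop hubend c,top,tip',((proj('side',hub)-[280,170])*2.5+[400,0]).round(0).tolist())
```

```text
[[ 540.8 -302.9  267.9]
 [ 537.4 -298.8  214.2]
 [ 536.2 -297.4  195.3]] 0.2858095565880756 7.601302175661172 [-1.90212533  1.995647   15.64844023]
side crop [[610.0, 103.0], [596.0, 159.0], [592.0, 178.0]]
wristcrop [[192.0, 222.0], [192.0, 167.0], [193.0, 155.0]]
side crop hubend c,top,tip [[600.0, 166.0], [603.0, 139.0], [525.0, 132.0]]
```

Run:
```python
from h import *
b=manip.snapshot('side')[190:270,300:400,::-1];a=manip.snapshot('wrist')[200:275,235:335,::-1]
cv2.imwrite('pics/c4.png',np.hstack([cv2.resize(b,(400,320),interpolation=cv2.INTER_CUBIC),cv2.resize(a,(400,320),interpolation=cv2.INTER_CUBIC)]))
```

```text
(no output)
```

View pics/c4.png

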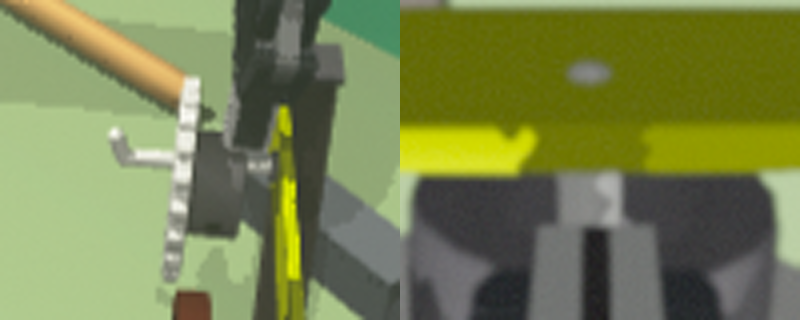

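The fingers slid over the top of the hub: tips seen around (362,227) in the side image, and the sprocket is still on its hook. I'll open, check that nothing shifted, and retry lower and gently.

```bash
python3 -m pendant '[[[0,0,0,0,0,0,-1],[0,0,0,0,0,0,-1],[0,0,0,0,0,0,-1],[0,0,0,0,0,0,-1],[0,0,0,0,0,0,-1],[0,0,0,0,0,0,-1],[0,0,0,0,0,0.08,-1],[0,0,0,0,0,0.04,-1],[0,0,0,0,0,0,-1]]]' 20
python3 -m pendant '[[[0,0,0,0,0,0,-0.4],[0,0,0,0,0,0,-0.4],[0,0,0,0,0,0,-0.4]]]' 20
python3 -m pendant '[[[0,0,0,0,0,0,0.0],[0,0,0,0,0,0,0.0],[0,0,0,0,0,0,0.0]]]' 20
```

```text
time: 13.7
tcp_pos: [536.6, -298.0, 208.8]
eef_rot: [180.0, 5.7, -49.3]
wrist_force: [-0.7, 0.4, -0.1]
gripper_width: 85.4
grip_force: 0.0
time: 14.08
tcp_pos: [536.7, -298.1, 209.0]
eef_rot: [180.0, 5.7, -49.3]
wrist_force: [-0.2, 0.6, -0.6]
gripper_width: 59.6
grip_force: 0.0
time: 14.45
tcp_pos: [536.6, -298.0, 209.0]
eef_rot: [180.0, 5.7, -49.3]
wrist_force: [0.1, 0.6, -0.9]
gripper_width: 42.6
grip_force: 0.0
```

Run:
```python
from h import *
s=manip.get_state();A=R.from_euler('xyz',s['eef_rot'],degrees=True)
P=s['tcp_pos']+A.apply([[0,0,-54],[0,0,0],[0,0,19],[0,-21,19],[0,21,19]])
T=[]
for n,(x,y,w,h) in dict(side=(300,180,120,90),wrist=(215,170,140,105),top=(330,150,120,90)).items():
    im=manip.snapshot(n)[y:y+h,x:x+w,::-1];f=400/w;im=cv2.resize(im,(400,300),interpolation=cv2.INTER_CUBIC)
    for p,c in zip(proj(n,P),[(255,0,255),(0,0,255),(255,255,0),(255,0,0),(0,255,255)]):cv2.circle(im,tuple(int(v) for v in (p-[x,y]+.5)*f),3,c,-1)
    T.append(im)
T.append(np.zeros_like(im));cv2.imwrite('pics/c5.png',np.vstack([np.hstack(T[:2]),np.hstack(T[2:])]))
```

```text
(no output)
```

View pics/c5.png

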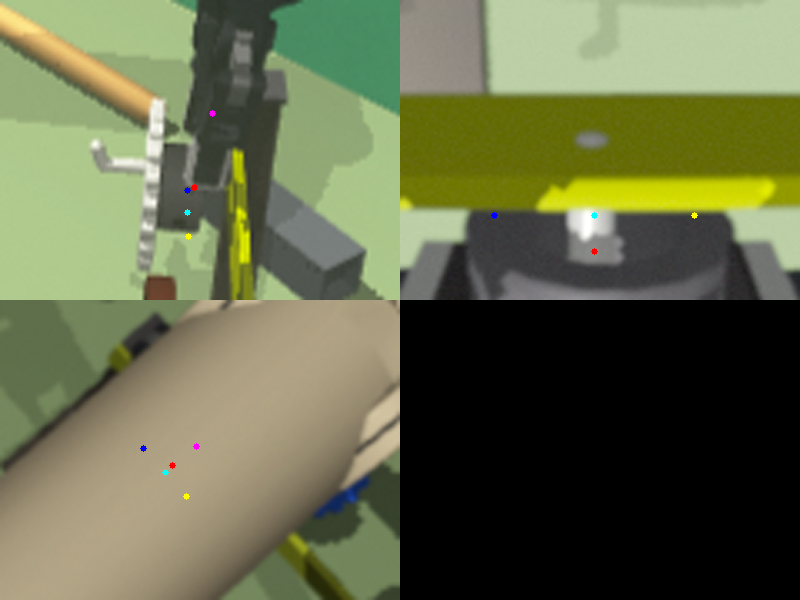

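Three tiles: in the wrist view the open fingers stand only at the hub's upper edge. The side view has the near tip at z≈232 and not in front of the hub. So the real fingertips sit about 36 mm further back than the reported TCP implies. I'll open and descend further, watching the force.

```bash
python3 -m pendant '[[[0,0,0,0,0,0,-1],[0,0,0,0,0,0,-1],[0,0,0,0,0,0,-1],[0,0,0,0,0,0.4,-1],[0,0,0,0,0,0.4,-1],[0,0,0,0,0,0,-1]]]' 20
python3 -m pendant '[[[0,0,0,0,0,0.24,-1],[0,0,0,0,0,0.2,-1],[0,0,0,0,0,0,-1]]]' 20
```

```text
time: 15.35
tcp_pos: [534.9, -296.0, 187.9]
eef_rot: [179.9, 5.8, -49.3]
wrist_force: [-0.2, -0.6, 0.5]
gripper_width: 85.0
grip_force: 0.0
time: 15.72
tcp_pos: [534.4, -295.5, 177.7]
eef_rot: [180.0, 5.8, -49.3]
wrist_force: [-0.1, -0.2, -0.4]
gripper_width: 85.8
grip_force: 0.0
```

```bash
python3 -m pendant '[[[0,0,0,0,0,0,0.0],[0,0,0,0,0,0,0.0],[0,0,0,0,0,0,0.0],[0,0,0,0,0,0,0.0]]]' 20
python3 -m pendant '[[[0,0,0,0,0,0,1],[0,0,0,0,0,0,1],[0,0,0,0,0,0,1]]]' 30
```

```text
time: 16.23
tcp_pos: [534.7, -295.9, 178.5]
eef_rot: [180.0, 5.7, -49.3]
wrist_force: [-0.4, 0.3, 4.2]
gripper_width: 51.0
grip_force: 20.7
time: 16.6
tcp_pos: [534.8, -295.8, 178.6]
eef_rot: [180.0, 5.7, -49.3]
wrist_force: [-0.1, -0.3, 5.3]
gripper_width: 50.7
grip_force: 30.2
```

```bash
python3 -m pendant '[[[0,0,0,0,0,0,1],[0,0,0,0,0,0,1],[0,0,0,-0.02,0,-0.24,1],[0,0,0,-0.02,0,-0.24,1],[0,0,0,-0.02,0,-0.24,1],[0,0,0,0,0,0,1],[0,0,0,0,0,0,1]]]' 90
```

```text
time: 17.48
tcp_pos: [534.7, -295.8, 196.0]
eef_rot: [180.0, 5.7, -49.3]
wrist_force: [-0.5, 0.0, -8.4]
gripper_width: 48.2
grip_force: 93.8
```

```bash
python3 -m pendant '[[[0,0,0,-0.4,0,0.04,1],[0,0,0,-0.4,0,0.04,1],[0,0,0,-0.4,0,0.04,1],[0,0,0,-0.4,0,0.04,1],[0,0,0,0,0,0,1]]]'
python3 - <<'E'
from h import *
s=manip.snapshot('side')[180:270,280:400,::-1];w=manip.snapshot('wrist')[120:270,180:380,::-1]
cv2.imwrite('pics/c6.png',np.hstack([cv2.resize(s,(400,300),interpolation=cv2.INTER_CUBIC),cv2.resize(w,(400,300),interpolation=cv2.INTER_CUBIC)]))
E
```

```text
time: 18.1
tcp_pos: [508.4, -264.6, 196.3]
eef_rot: [-180.0, 5.8, -49.2]
wrist_force: [0.2, -0.0, -9.1]
gripper_width: 48.4
grip_force: 94.0
```

View pics/c6.png

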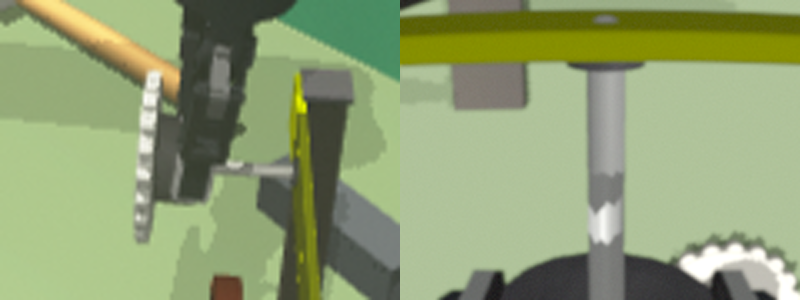

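Sprocket is held square and sliding along the hook: side tile shows plate at (148,155), rod still in the hub at (240,168). Drawing on.

```bash
python3 -m pendant '[[[0,0,0,-0.4,0,0.04,1],[0,0,0,-0.4,0,0.04,1],[0,0,0,-0.4,0,0.04,1],[0,0,0,-0.4,0,0.04,1],[0,0,0,0,0,0,1]]]'
python3 -m pendant '[[[0,0,0,-0.8,0,0.08,1],[0,0,0,-0.8,0,0.08,1],[0,0,0,-0.8,0,0.08,1],[0,0,0,-0.8,0,0.08,1],[0,0,0,-0.1,0,-1,1],[0,0,0,-0.1,0,-1,1],[0,0,0,-0.1,0,-1,1],[0,0,0,0,0,0,1]]]'
```

```text
time: 18.82
tcp_pos: [482.1, -234.0, 196.3]
eef_rot: [-180.0, 5.8, -49.2]
wrist_force: [0.4, -0.3, -8.6]
gripper_width: 48.2
grip_force: 94.1
time: 19.82
tcp_pos: [430.7, -174.7, 272.7]
eef_rot: [-179.8, 5.7, -49.3]
wrist_force: [0.5, -0.2, -8.9]
gripper_width: 48.4
grip_force: 96.7
```

```bash
python3 goal.py 480 -60 180 -7 60;python3 goal.py 480 -60 130 -7 60
```

```text
pos [ 430.7 -174.7  272.7] rot [-179.8    5.7  -49.3] w 48.4 F [ 0.5 -0.2 -8.9] q [ -55.   -6.   72.  100.    2.   86. -123.]
turn units [ 3.53 10.9  -6.94] shift now [-1.82 -4.48  3.92] shift after [-2.51 -4.8   3.06]
pos [ 430.7 -174.7  272.7] rot [-179.8    5.7  -49.3] w 48.4 F [ 0.5 -0.2 -8.9] q [ -55.   -6.   72.  100.    2.   86. -123.]
turn units [ 3.53 10.9  -6.94] shift now [-1.62 -4.47  5.91] shift after [-4.24 -4.8   4.06]
```

```bash
python3 - <<'E'
from h import *
for n,u in dict(white=(332,279),green=(365,325),tubeL=(313,130),hammerend=(280,118),plankR=(215,240),plankR2=(210,175),plankL=(97,250),plankL2=(95,190),rackfoot=(333,198),rackfoot2=(405,285)).items():print(n,atz('top',u,10).round(0)[:2])
E
python3 goal.py 560 -60 180 -7 0
```

```text
white [ 363. -209.]
green [ 251. -291.]
tubeL [ 752. -161.]
hammerend [785. -73.]
plankR [459.  91.]
plankR2 [630. 109.]
plankL [430. 396.]
plankL2 [588. 411.]
rackfoot [ 571. -213.]
rackfoot2 [ 351. -392.]
pos [ 430.7 -174.7  272.7] rot [-179.8    5.7  -49.3] w 48.4 F [ 0.5 -0.2 -8.9] q [ -55.   -6.   72.  100.    2.   86. -123.]
turn units [-0.39  0.93 -7.38] shift now [ 0.26 -6.9   3.72] shift after [ 4.57 -5.19  3.71]
```

```bash
python3 -m pendant '[[[0,0,-0.92,0,0,0,1],[0,0,-0.92,0,0,0,1],[0,0,-0.92,0,0,0,1],[0,0,-0.92,0,0,0,1],[0,0,-0.92,0,0,0,1],[0,0,-0.92,0,0,0,1],[0,0,-0.92,0,0,0,1],[0,0,-0.92,0,0,0,1],[0,0,0,0,0,0,1]]]'
python3 goal.py 560 -60 272 -7 -5.7;python3 goal.py 560 -60 200 -7 60
```

```text
time: 20.95
tcp_pos: [429.4, -174.2, 270.6]
eef_rot: [-176.2, 4.3, -7.0]
wrist_force: [0.0, 0.8, -8.3]
gripper_width: 48.6
grip_force: 96.7
pos [ 429.4 -174.2  270.6] rot [-176.2    4.3   -7. ] w 48.6 F [ 0.   0.8 -8.3] q [-60.  -8.  75. 100.   4.  87. -83.]
turn units [-0.67 -0.24  0.  ] shift now [ 4.61 -5.19 -0.06] shift after [ 4.6  -5.17 -0.52]
pos [ 429.4 -174.2  270.6] rot [-176.2    4.3   -7. ] w 48.6 F [ 0.   0.8 -8.3] q [-60.  -8.  75. 100.   4.  87. -83.]
turn units [-0.59 11.22 -0.38] shift now [ 4.82 -5.    2.81] shift after [-0.13 -5.17  5.42]
```

```bash
python3 -m pendant '[[[-0.67,0,0,0,0,0,1],[0,0,0,0.77,-0.86,0,1],[0,0,0,0.77,-0.86,0,1],[0,0,0,0.77,-0.86,0,1],[0,0,0,0.77,-0.86,0,1],[0,0,0,0.77,-0.86,0,1],[0,0,0,0.77,-0.86,0,1],[0,1,0,0,0,0,1],[0,1,0,0,0,0,1],[0,1,0,0,0,0,1],[0,1,0,0,0,0,1],[0,1,0,0,0,0,1]]]'
python3 goal.py 560 -60 200 -7 60
```

```text
time: 22.45
tcp_pos: [555.8, -61.3, 262.2]
eef_rot: [179.9, -22.1, -7.2]
wrist_force: [-0.9, -0.4, -10.1]
gripper_width: 48.4
grip_force: 96.7
pos [555.8 -61.3 262.2] rot [179.9 -22.1  -7.2] w 48.4 F [ -0.9  -0.4 -10.1] q [ -64.  -21.   53.  112.   27.   61. -116.]
turn units [ 0.04  6.62 -0.02] shift now [-0.79 -0.08  2.37] shift after [-2.07 -0.07  1.38]
```

```bash
python3 -m pendant '[[[0,0,0,0.75,0,0.3,1],[0,0,0,0.75,0,0.3,1],[0,1,0,0,0,0,1],[0,1,0,0,0,0,1],[0,1,0,0,0,0,1],[0,1,0,0,0,0,1],[0,1,0,0,0,0,1],[0,0.8,0,0,0,0,1],[0,0,0,0,0,0,1],[0,0,0,0,0,0,1]]]'
python3 goal.py 600 -60 150 -7 60
```

```text
time: 23.7
tcp_pos: [597.0, -68.9, 267.2]
eef_rot: [179.3, -53.4, -6.9]
wrist_force: [-0.1, 0.2, -8.2]
gripper_width: 48.3
grip_force: 97.0
pos [597.  -68.9 267.2] rot [179.3 -53.4  -6.9] w 48.3 F [-0.1  0.2 -8.2] q [ -31.  -23.   23.  134.   56.   23. -146.]
turn units [0.11 1.15 0.01] shift now [-3.72 -0.4   2.85] shift after [-4.02 -0.37  2.41]
```

```bash
python3 -m pendant '[[[0,0,0,0.3,0,0.4,1],[0.76,0,-0.56,0,0,0,1],[0.76,0,-0.56,0,0,0,1],[0.76,0,-0.56,0,0,0,1],[0.76,0,-0.56,0,0,0,1],[0.76,0,-0.56,0,0,0,1],[0,0,0,0,0,0,1]]]'
python3 goal.py 640 -60 70 20 53.4
```

```text
time: 24.58
tcp_pos: [608.6, -70.5, 264.4]
eef_rot: [179.6, -52.4, 14.1]
wrist_force: [0.8, 0.6, -8.2]
gripper_width: 48.2
grip_force: 96.9
pos [608.6 -70.5 264.4] rot [179.6 -52.4  14.1] w 48.2 F [ 0.8  0.6 -8.2] q [-46. -28.  51. 129.   6.  19. -69.]
turn units [ 0.89  0.17 -0.62] shift now [-5.36 -0.14  5.79] shift after [-5.45  0.03  5.7 ]
```

```bash
python3 -m pendant '[[[0,0,0,-0.3,0,0.85,1],[0,0,0,-0.5,0,0.8,1],[0,0,0,-0.7,0,0.75,1],[0,0,0,-0.7,0,0.7,1],[0,0,0,-0.7,0,0.7,1],[0,0,0,-0.8,0,0.65,1],[0,0,0,0,0,0,1]]]'
python3 goal.py 640 -60 40 16 53.4
```

```text
time: 25.45
tcp_pos: [618.1, -58.7, 149.0]
eef_rot: [179.5, -51.5, 14.1]
wrist_force: [-0.1, -0.3, -7.5]
gripper_width: 48.1
grip_force: 96.9
pos [618.1 -58.7 149. ] rot [179.5 -51.5  14.1] w 48.1 F [-0.1 -0.3 -7.5] q [-69. -25.  77. 135.   7.   4. -65.]
turn units [ 0.35  0.33 -0.2 ] shift now [-2.89  0.23  3.37] shift after [-3.01  0.29  3.27]
```

```bash
python3 -m pendant '[[[0,0,0,0.4,0.1,0.5,1],[0,0,0,0.4,0.1,0.5,1],[0,0,0,0.4,0.1,0.5,1],[0,0,0,0.4,0.1,0.5,1],[0,0,0,0,0,0,1],[0,0,0,0,0,0,1]]]'
python3 goal.py 690 -60 40 14 53.4
```

```text
time: 26.2
tcp_pos: [652.0, -41.9, 172.4]
eef_rot: [178.0, -51.9, 14.1]
wrist_force: [-0.6, 0.4, -7.7]
gripper_width: 48.3
grip_force: 97.0
pos [652.  -41.9 172.4] rot [178.  -51.9  14.1] w 48.3 F [-0.6  0.4 -7.7] q [-72. -18.  77. 131. -17.   4. -49.]
turn units [0.33 0.27 0.02] shift now [-3.36  0.92  4.33] shift after [-3.48  1.07  4.2 ]
```

```bash
python3 -m pendant '[[[0,-0.6,0,0,-0.4,0,1],[0,-0.6,0,0,-0.4,0,1],[0,-0.6,0,0,-0.4,0,1],[0,0,0,0,-0.4,0,1],[0,0,0,0,0,0,1]]]'
python3 goal.py 640 0 70 14 42
```

```text
time: 26.82
tcp_pos: [643.0, -2.7, 171.1]
eef_rot: [178.3, -41.5, 13.7]
wrist_force: [-0.6, 0.0, -8.6]
gripper_width: 48.5
grip_force: 96.9
pos [643.   -2.7 171.1] rot [178.3 -41.5  13.7] w 48.5 F [-0.6  0.  -8.6] q [-55.  -6.  55. 125. -12.  17. -65.]
turn units [ 0.33  0.09 -0.03] shift now [-2.75 -0.22  2.96] shift after [-2.77 -0.13  2.95]
```

```bash
python3 -m pendant '[[[0.3,0,0,-0.54,0,0.6,1],[0,0,0,-0.54,0,0.6,1],[0,0,0,-0.54,0,0.6,1],[0,0,0,-0.54,0,0.6,1],[0,0,0,-0.54,0,0.6,1],[0,0,0,-0.54,0,0.6,1],[0,0,0,0,0,0,1],[0,0,0,0,0,0,1]]]'
python3 goal.py 640 0 25 14 42
```

```text
time: 27.82
tcp_pos: [638.5, -4.4, 82.0]
eef_rot: [-179.9, -40.2, 13.6]
wrist_force: [0.6, 0.2, -8.6]
gripper_width: 48.4
grip_force: 96.9
pos [638.5  -4.4  82. ] rot [-179.9  -40.2   13.6] w 48.4 F [ 0.6  0.2 -8.6] q [-36.   9.  40. 128. -72.  17.  -9.]
turn units [ 0.03  0.32 -0.05] shift now [-1.39 -0.15  1.81] shift after [-1.45 -0.16  1.76]
```

```bash
python3 -m pendant '[[[0,0,0,-0.3,0,0.5,1],[0,0,0,-0.3,0,0.5,1],[0,0,0,-0.3,0,0.4,1],[0,0,0,0,0,0,1]]]'
python3 goal.py 640 0 25 14 42
```

```text
time: 28.32
tcp_pos: [639.6, -6.3, 54.4]
eef_rot: [179.6, -39.5, 14.0]
wrist_force: [0.8, -0.7, -7.3]
gripper_width: 48.3
grip_force: 96.8
pos [639.6  -6.3  54.4] rot [179.6 -39.5  14. ] w 48.3 F [ 0.8 -0.7 -7.3] q [ -2.  11.   4. 127. -72.  11.  -6.]
turn units [ 0.07  0.43 -0.01] shift now [-0.69 -0.25  0.95] shift after [-0.73 -0.24  0.92]
```

```bash
python3 -m pendant '[[[0,0,0,-0.2,0,0.27,1],[0,0,0,-0.2,0,0.27,1],[0,0,0,0,0,0,1]]]'
python3 -m pendant '[[[0,0,0,-0.1,0,0.13,1],[0,0,0,-0.1,0,0.13,1],[0,0,0,0,0,0,1]]]' 35
python3 goal.py 640 0 25 14 42
```

```text
time: 28.7
tcp_pos: [640.4, -5.9, 37.6]
eef_rot: [179.6, -39.5, 14.0]
wrist_force: [-0.1, -0.0, -7.4]
gripper_width: 48.5
grip_force: 96.8
time: 29.08
tcp_pos: [643.5, -5.0, 32.6]
eef_rot: [179.4, -39.8, 14.2]
wrist_force: [5.4, 1.7, 1.1]
gripper_width: 48.4
grip_force: 97.3
pos [643.5  -5.   32.6] rot [179.4 -39.8  14.2] w 48.4 F [5.4 1.7 1.1] q [ 25.  16. -25. 125. -72.   4.  -2.]
turn units [0.08 0.39 0.03] shift now [-0.26 -0.23  0.18] shift after [-0.27 -0.23  0.17]
```

```bash
python3 -m pendant '[[[0,0,0,0,0,0,-0.14],[0,0,0,0,0,0,-0.14],[0,0,0,0,0,0,-0.14]]]' 20
python3 -m pendant '[[[0,0,0,0,0,0,-0.18],[0,0,0,0,0,0,-0.18]]]' 20
```

```text
time: 29.45
tcp_pos: [642.8, -5.1, 32.1]
eef_rot: [179.5, -39.8, 14.2]
wrist_force: [-0.5, -0.4, 11.7]
gripper_width: 49.1
grip_force: 74.7
time: 29.7
tcp_pos: [640.9, -6.1, 30.4]
eef_rot: [179.5, -39.6, 14.1]
wrist_force: [-7.2, -3.2, 9.2]
gripper_width: 50.4
grip_force: 18.7
```

```bash
python3 -m pendant '[[[0,-0.1,0,-0.13,0,0.16,-0.18],[0,-0.1,0,-0.13,0,0.16,-0.18],[0,0,0,0,0,0,-0.18]]]' 20
python3 -m pendant '[[[0,-0.1,0,-0.13,0,0.16,-0.18],[0,-0.1,0,-0.13,0,0.16,-0.18],[0,0,0,0,0,0,-0.18]]]' 20
python3 goal.py 640 0 5 14 38
```

```text
time: 30.08
tcp_pos: [640.0, -5.4, 18.6]
eef_rot: [179.6, -38.3, 14.1]
wrist_force: [-1.8, -2.1, -2.9]
gripper_width: 50.3
grip_force: 1.7
time: 30.45
tcp_pos: [641.7, -5.0, 9.9]
eef_rot: [179.6, -37.3, 14.1]
wrist_force: [3.8, -0.4, -1.2]
gripper_width: 50.4
grip_force: 4.5
pos [641.7  -5.    9.9] rot [179.6 -37.3  14.1] w 50.4 F [ 3.8 -0.4 -1.2] q [ 17.  18. -17. 125. -67.   5.  -8.]
turn units [0.06 0.12 0.01] shift now [-0.13 -0.21  0.15] shift after [-0.13 -0.21  0.14]
```

```bash
python3 -m pendant '[[[0,-0.1,0,-0.1,0,0.13,-0.18],[0,-0.1,0,-0.1,0,0.13,-0.18],[0,0,0,0,0,0,-0.18]]]' 20
python3 -m pendant '[[[0,0,0,0,0,0,-0.3],[0,0,0,0,0,0,-0.6],[0,0,0,0,0,0,-1],[0,0,0,0,0,0,-1],[0,0,0,0,0,0,-1]]]' 20
```

```text
time: 30.82
tcp_pos: [642.0, -4.9, 2.4]
eef_rot: [179.6, -36.3, 14.1]
wrist_force: [3.3, 0.3, 2.6]
gripper_width: 50.5
grip_force: 7.6
time: 31.45
tcp_pos: [640.7, -5.2, 1.2]
eef_rot: [179.6, -36.1, 14.0]
wrist_force: [-0.2, -0.5, -0.1]
gripper_width: 85.6
grip_force: 0.0
```

```bash
python3 -m pendant '[[[0,0,0,0,0,-1,-1],[0,0,0,0,0,-1,-1],[0,0,0,0,0,-1,-1],[0,0,0,0,0,-1,-1],[0,0,0,0,0,-1,-1],[0,-0.9,0,0,0,0,-1],[0,-0.9,0,0,0,0,-1],[0,-0.9,0,0,0,0,-1],[0,-0.9,0,0,0,0,-1],[0,-0.9,0,0,0,0,-1],[0,-0.9,0,0,0,0,-1],[0,-0.9,0,0,0,0,-1]]]'
python3 goal.py 600 -9 180 14 0
```

```text
time: 32.95
tcp_pos: [569.0, -22.3, 102.4]
eef_rot: [179.7, 0.1, 13.8]
wrist_force: [0.8, -0.3, -0.7]
gripper_width: 85.6
grip_force: 0.0
pos [569.  -22.3 102.4] rot [1.797e+02 1.000e-01 1.380e+01] w 85.6 F [ 0.8 -0.3 -0.7] q [ -8.  17.   6. 100.  -2.  63. -77.]
turn units [ 0.05  0.02 -0.03] shift now [ 1.32 -0.2  -3.11] shift after [ 1.33 -0.21 -3.1 ]
```

```bash
python3 -m pendant '[[[0,0,0,0.45,0,-1,-1],[0,0,0,0.45,-0.1,-1,-1],[0,0,0,0.45,-0.1,-1,-1],[0,0,0,0,0,0,-1],[0,0,0,0,0,0,-1]]]'
cat > shot.py <<'E'
from h import *
import pickle,sys
C=cam('wrist');im=manip.snapshot('wrist');pickle.dump(C,open(sys.argv[1]+'.pkl','wb'));cv2.imwrite(f'pics/{sys.argv[1]}.png',im[:,:,::-1])
if len(sys.argv)>2:
    for n in('top','side'):cv2.imwrite(f'pics/{sys.argv[1]}_{n}.png',manip.snapshot(n)[:,:,::-1])
E
python3 shot.py s1 x
python3 -m pendant '[[[0,0,0,0,-0.4,-1,-1],[0,0,0,0,-0.4,-1,-1],[0,0,0,0,-0.6,-1,-1],[0,0,0,0,-0.9,-1,-1],[0,0,0,0,-0.9,-1,-1],[0,0,0,0,-0.95,-1,-1],[0,0,0,0,-1,0,-1],[0,0,0,0,-1,0,-1],[0,0,0,0,-1,0,-1],[0,0,0,0,-1,0,-1],[0,0,0,0,-1,0,-1],[0,0,0,0,-1,0,-1]]]'
python3 -m pendant '[[[0,0,0,0,0,0,-1],[0,0,0,0,0,0,-1],[0,0,0,0,0,0,-1]]]'
python3 shot.py s2 x
python3 - <<'E'
from h import *
for n in('s1','s2'):
    g=cv2.imread(f'pics/{n}.png',0);g=cv2.medianBlur(cv2.resize(g,None,fx=2,fy=2,interpolation=cv2.INTER_CUBIC),5)
    c=cv2.HoughCircles(g,cv2.HOUGH_GRADIENT,1.2,20,param1=120,param2=35,minRadius=12,maxRadius=120)
    print(n,None if c is None else (c[0][:12]/2).round(1).tolist())
print(proj('wrist',[[624,-9,34.],[529.5,236,228]]), 'now')
E
python3 goal.py 529 236 330 14 0
```

```text
time: 33.58
tcp_pos: [599.9, -9.1, 176.4]
eef_rot: [179.7, 0.0, 13.8]
wrist_force: [0.4, -0.4, -1.3]
gripper_width: 85.4
grip_force: 0.0
time: 35.22
tcp_pos: [539.1, 238.6, 325.3]
eef_rot: [179.7, 0.0, 13.8]
wrist_force: [0.1, -0.3, 0.4]
gripper_width: 85.9
grip_force: 0.0
time: 35.6
tcp_pos: [539.9, 236.9, 325.8]
eef_rot: [179.7, -0.0, 13.7]
wrist_force: [0.0, -0.1, -0.4]
gripper_width: 85.6
grip_force: 0.0
s1 [[288.8999938964844, 179.10000610351562, 46.900001525878906], [296.70001220703125, 186.89999389648438, 35.099998474121094], [301.5, 166.5, 38.20000076293945], [285.8999938964844, 191.6999969482422, 36.5], [127.5, 175.5, 8.800000190734863]]
s2 [[282.29998779296875, 220.5, 17.600000381469727], [448.5, 168.3000030517578, 16.399999618530273], [290.1000061035156, 131.10000610351562, 6.199999809265137], [281.1000061035156, 208.5, 16.899999618530273]]
[[449.9563859  162.52048017]
 [279.41349622 220.90086515]] now
pos [539.7 237.5 325.9] rot [179.7  -0.   13.8] w 85.5 F [ 0.4  0.2 -0.2] q [ -26.   13.   -2.   78.    1.   89. -105.]
turn units [ 0.05 -0.01 -0.04] shift now [-0.43 -0.04 -0.16] shift after [-0.43 -0.05 -0.16]
```

Run:
```python
from h import *
def t(f,x,y,w): return cv2.resize(cv2.imread(f'pics/{f}.png')[y:y+w*3//4,x:x+w],(400,300),interpolation=cv2.INTER_CUBIC)
p=proj('side',[[624,-9,20.],[529,236,210]]).round(0).astype(int);q=proj('top',[[624,-9,20.]])[0].round(0).astype(int);print(p,q)
cv2.imwrite('pics/c7.png',np.vstack([np.hstack([t('s1',210,105,160),t('s2',240,180,80)]),np.hstack([t('s2_side',p[0][0]-40,p[0][1]-30,80),t('s1_side',p[1][0]-40,p[1][1]-30,80)])]))
```

```text
[[287 227]
 [196 142]] [254 177]
```

View pics/c7.png

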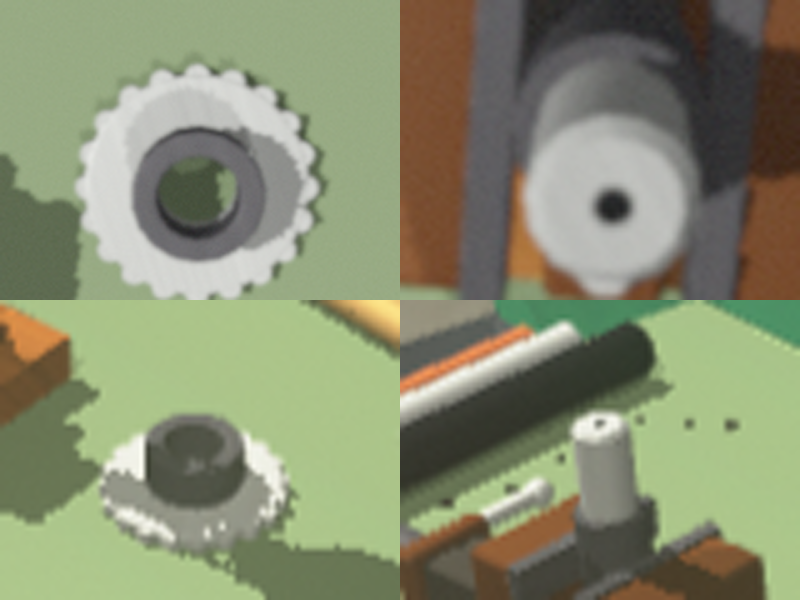

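Picture: sprocket flat on the bench, hub up, hub-end centre at wrist s1 (289.5,182.3). Spigot-top hole is at wrist s2 (282.0,220.8) and side (195.2,136.0). Computing positions.

```bash
python3 - <<'E'
from h import *
import pickle
C1,C2=[pickle.load(open(f's{i}.pkl','rb')) for i in(1,2)]
h=atz('wrist',(289.5,182.3),34,C1);print('hub',h,'bore/other', atz('wrist',(288.3,181.5),34,C1))
print('sprocket from s2', atz('wrist',(448.5,168.3),34,C2))
w=ray('wrist',(282.0,220.8),C2)
for n,p in(('side',(195.2,136.0)),('top',(132.2,200.0))):print(n,tri(ray(n,p),w))
for z in(220,225,230):print(z,w[0]+w[1]*(z-w[0][2])/w[1][2])
print(proj('side',[[529,236,z] for z in(220,235)]))
E
python3 goal.py 529 236 330 14 0
```

```text
hub [615.80285777 -13.81683983  34.        ] bore/other [616.28009816 -12.5230812   34.        ]
sprocket from s2 [614.70378818 -10.06541046  34.        ]
side (array([529.89046804, 233.86100835, 228.86310273]), [np.float64(0.7682310216213263), np.float64(0.7682310216213756)])
top (array([529.18453635, 234.91156243, 229.24891746]), [np.float64(2.048769021301714), np.float64(2.048769021301801)])
220 [527.93740303 232.76776069 220.        ]
225 [529.40274109 233.13392513 225.        ]
230 [530.86807915 233.50008957 230.        ]
[[195.11339611 138.96756569]
 [194.4727336  133.70566748]]
pos [539.7 237.5 325.9] rot [179.7  -0.   13.8] w 85.5 F [ 0.4  0.2 -0.2] q [ -26.   13.   -2.   78.    1.   89. -105.]
turn units [ 0.05 -0.01 -0.04] shift now [-0.43 -0.04 -0.16] shift after [-0.43 -0.05 -0.16]
```

```bash
python3 goal.py 615.8 -13.8 60 13.8 0;python3 goal.py 530.2 233.6 225 13.8 0
```

```text
pos [539.7 237.5 325.9] rot [179.7  -0.   13.8] w 85.5 F [ 0.4  0.2 -0.2] q [ -26.   13.   -2.   78.    1.   89. -105.]
turn units [ 0.05 -0.01 -0.  ] shift now [ 0.55 10.43 10.69] shift after [ 0.56 10.49 10.64]
pos [539.7 237.5 325.9] rot [179.7  -0.   13.8] w 85.5 F [ 0.4  0.2 -0.2] q [ -26.   13.   -2.   78.    1.   89. -105.]
turn units [ 0.05 -0.01 -0.  ] shift now [-0.41  0.04  4.04] shift after [-0.41  0.06  4.04]
```

```bash
python3 -m pendant '[[[0,0,0,0.05,0.95,0,-1],[0,0,0,0.05,0.95,0,-1],[0,0,0,0.05,0.95,0,-1],[0,0,0,0.05,0.95,0,-1],[0,0,0,0.05,0.95,0.5,-1],[0,0,0,0.05,0.95,0.8,-1],[0,0,0,0.05,0.95,0.9,-1],[0,0,0,0.05,0.95,0.9,-1],[0,0,0,0.05,0.95,0.9,-1],[0,0,0,0.05,0.95,0.9,-1],[0,0,0,0.05,0.95,0.9,-1],[0,0,0,0,0,0.9,-1]]]'
python3 -m pendant '[[[0,0,0,0,0,0.9,-1],[0,0,0,0,0,0.9,-1],[0,0,0,0,0,0.9,-1],[0,0,0,0,0,0.9,-1],[0,0,0,0,0,0,-1],[0,0,0,0,0,0,-1]]]'
python3 goal.py 615.8 -13.8 -9 13.8 0
```

```text
time: 37.25
tcp_pos: [615.9, -16.1, 159.0]
eef_rot: [179.6, -0.0, 13.6]
wrist_force: [-0.3, 0.7, -0.2]
gripper_width: 85.5
grip_force: 0.0
time: 38.0
tcp_pos: [616.4, -13.6, 70.8]
eef_rot: [179.7, -0.1, 13.8]
wrist_force: [0.5, -0.1, -0.8]
gripper_width: 85.3
grip_force: 0.0
pos [616.4 -13.6  70.8] rot [ 1.797e+02 -1.000e-01  1.380e+01] w 85.3 F [ 0.5 -0.1 -0.8] q [ -8.  24.   6.  95.  -2.  61. -77.]
turn units [ 0.05 -0.02  0.  ] shift now [-0.03 -0.02  3.19] shift after [-0.02  0.    3.19]
```

```bash
python3 shot.py s3
python3 - <<'E'
from h import *
import pickle
C=pickle.load(open('s3.pkl','rb'));print(proj('wrist',[[615.8,-13.8,34.]],C))
# fit hub-end outline: sample edges along rays from predicted circle in world
g=cv2.GaussianBlur(cv2.imread('pics/s3.png',0),(3,3),0).astype('float32')
def fit(c0,z,rad,lo,hi):
    c=np.array(c0,float)
    for it in range(4):
        P=[];rs=np.arange(lo,hi,.25)
        for a in np.radians(np.arange(0,360,5)):
            u=np.array([np.cos(a),np.sin(a)]);W=np.c_[c+rs[:,None]*u,np.full(len(rs),z)]
            v=cv2.remap(g,*[k.astype('float32') for k in proj('wrist',W,C).T],cv2.INTER_LINEAR).ravel()
            d=np.gradient(v);i=np.argmax(np.abs(d));P.append((rs[i],a,d[i]))
        P=np.array(P);m=np.abs(P[:,2])>1.0
        A=np.c_[np.cos(P[:,1]),np.sin(P[:,1]),np.ones(len(P))]
        for k in range(5):
            s=np.linalg.lstsq(A[m],P[m,0],rcond=None)[0];r=P[:,0]-A@s;m=(np.abs(r)<1.5)&(np.abs(P[:,2])>1.0)
        c=c+s[:2]
    return c,s[2],m.sum()
print('outer',fit((615.8,-13.8),34,26,22,31));print('bore',fit((615.8,-13.8),34,16,12,20))
E
```

```text
[[280.37622376 233.93647543]]
outer (array([616.17973885, -13.15607849]), np.float64(26.235382229027955), np.int64(67))
bore (array([614.06856245, -13.0907681 ]), np.float64(15.881049890026613), np.int64(61))
```

```bash
python3 -m pendant '[[[0,0,0,0,0,0.8,-1],[0,0,0,0,0,0.8,-1],[0,0,0,0,0,0.7,-1],[0,0,0,0,0,0.5,-1],[0,0,0,0,0,0.2,-1],[0,0,0,0,0,0.15,-1],[0,0,0,0,0,0,-1]]]'
python3 -m pendant '[[[0,0,0,0,0,0,0.0],[0,0,0,0,0,0,0.0],[0,0,0,0,0,0,0.0],[0,0,0,0,0,0,0.0]]]' 20
```

```text
time: 38.92
tcp_pos: [616.1, -13.9, -8.8]
eef_rot: [179.7, -0.1, 13.8]
wrist_force: [-0.8, 0.5, -0.7]
gripper_width: 85.6
grip_force: 0.0
time: 39.42
tcp_pos: [616.3, -13.1, -8.4]
eef_rot: [179.7, -0.1, 13.9]
wrist_force: [-2.1, 3.0, 6.0]
gripper_width: 50.8
grip_force: 22.4
```

```bash
python3 -m pendant '[[[0,0,0,0,0,0,1],[0,0,0,0,0,0,1],[0,0,0,0,0,0,1],[0,0,0,0,0,-0.3,1],[0,0,0,0,0,-0.7,1],[0,0,0,0,0,-1,1],[0,0,0,0,0,-1,1],[0,0,0,0,0,-1,1],[0,0,0,0,0,-1,1],[0,0,0,0,0,-1,1],[0,0,0,0,0,-1,1],[0,0,0,0,0,-1,1]]]' 70
python3 -m pendant '[[[0,0,0,0,0,-1,1],[0,0,0,0,0,-1,1],[0,0,0,0,0,-0.9,1],[0,0,0,0,0,0,1]]]'
python3 - <<'E'
from h import *
import pickle
C=pickle.load(open('s2.pkl','rb'))
g=cv2.GaussianBlur(cv2.imread('pics/s2.png',0),(3,3),0).astype('float32')
def fit(c0,z,lo,hi):
    c=np.array(c0,float)
    for it in range(4):
        P=[];rs=np.arange(lo,hi,.25)
        for a in np.radians(np.arange(0,360,5)):
            u=np.array([np.cos(a),np.sin(a)]);W=np.c_[c+rs[:,None]*u,np.full(len(rs),z)]
            v=cv2.remap(g,*[k.astype('float32') for k in proj('wrist',W,C).T],cv2.INTER_LINEAR).ravel()
            d=np.gradient(v);i=np.argmax(np.abs(d));P.append((rs[i],a,d[i]))
        P=np.array(P);m=np.abs(P[:,2])>1.0
        A=np.c_[np.cos(P[:,1]),np.sin(P[:,1]),np.ones(len(P))]
        for k in range(5):
            s=np.linalg.lstsq(A[m],P[m,0],rcond=None)[0];r=P[:,0]-A@s;m=(np.abs(r)<1.2)&(np.abs(P[:,2])>1.0)
        c=c+s[:2]
    return c.round(2),s[2].round(2),m.sum()
for z in(222,225,228): print(z,'edge',fit((530.2,233.6),z,11,19),'hole',fit((530.2,233.6),z+3,1,5))
E
```

```text
time: 40.92
tcp_pos: [615.0, -13.3, 192.2]
eef_rot: [179.7, -0.0, 13.8]
wrist_force: [-0.4, -0.1, -7.7]
gripper_width: 48.8
grip_force: 74.3
time: 41.42
tcp_pos: [615.9, -12.9, 265.6]
eef_rot: [179.7, -0.2, 13.8]
wrist_force: [0.7, 0.1, -8.9]
gripper_width: 49.0
grip_force: 74.7
222 edge (array([529.61, 233.44]), np.float64(15.1), np.int64(57)) hole (array([529.46, 233.05]), np.float64(2.78), np.int64(72))
225 edge (array([530.54, 233.77]), np.float64(14.82), np.int64(55)) hole (array([530.34, 233.26]), np.float64(2.82), np.int64(72))
228 edge (array([531.38, 234.11]), np.float64(14.6), np.int64(56)) hole (array([531.3 , 233.48]), np.float64(2.77), np.int64(72))
```

```bash
python3 -m pendant '[[[0,0,0,-0.09,-0.5,0,1],[0,0,0,-0.09,-0.95,0,1],[0,0,0,-0.09,-0.98,0,1],[0,0,0,-0.09,-0.98,0,1],[0,0,0,-0.09,-0.98,0,1],[0,0,0,-0.09,-0.98,0,1],[0,0,0,-0.09,-0.98,0,1],[0,0,0,-0.09,-0.98,0,1],[0,0,0,-0.09,-0.98,0,1],[0,0,0,-0.09,-0.98,0,1],[0,0,0,-0.08,-0.7,0,1],[0,0,0,0,-0.37,0,1]]]'
python3 -m pendant '[[[0,0,0,0,0,0.5,1],[0,0,0,0,0,0.5,1],[0,0,0,0,0,0,1],[0,0,0,0,0,0,1]]]'
python3 goal.py 530.2 233.3 222 13.8 0
```

```text
time: 42.92
tcp_pos: [528.7, 234.2, 261.5]
eef_rot: [179.7, 0.0, 13.9]
wrist_force: [-0.4, 0.2, -8.1]
gripper_width: 49.1
grip_force: 74.5
time: 43.42
tcp_pos: [530.0, 232.5, 237.2]
eef_rot: [179.7, -0.0, 13.8]
wrist_force: [-0.5, -0.3, -7.5]
gripper_width: 49.4
grip_force: 74.3
pos [530.  232.5 237.2] rot [179.7  -0.   13.8] w 49.4 F [-0.5 -0.3 -7.5] q [ -26.   13.   -3.   89.    1.   79. -105.]
turn units [ 0.05 -0.01 -0.  ] shift now [ 0.01 -0.03  0.61] shift after [ 0.01 -0.03  0.61]
```

```bash
python3 -m pendant '[[[0.05,0,0,0.01,-0.03,0.2,1],[0,0,0,0,0,0.2,1],[0,0,0,0,0,0.12,1],[0,0,0,0,0,0.08,1],[0,0,0,0,0,0.08,1],[0,0,0,0,0,0,1]]]'
python3 -m pendant '[[[0,0,0,0,0,0.07,1],[0,0,0,0,0,0.07,1],[0,0,0,0,0,0,1]]]'
python3 goal.py 530.2 233.3 222 13.8 0
```

```text
time: 44.18
tcp_pos: [529.8, 233.7, 220.0]
eef_rot: [180.0, -0.0, 13.8]
wrist_force: [-1.1, 0.0, -7.6]
gripper_width: 49.2
grip_force: 74.5
time: 44.55
tcp_pos: [530.0, 233.9, 216.8]
eef_rot: [-180.0, -0.1, 13.8]
wrist_force: [0.1, 0.4, -6.3]
gripper_width: 48.7
grip_force: 74.7
pos [530.  233.9 216.8] rot [-1.80e+02 -1.00e-01  1.38e+01] w 48.7 F [ 0.1  0.4 -6.3] q [ -26.   13.   -3.   91.    1.   76. -105.]
turn units [-0.   -0.01  0.01] shift now [ 0.    0.02 -0.21] shift after [ 0.    0.02 -0.21]
```

```bash
python3 -m pendant '[[[0,0,0,0,0.02,0.07,1],[0,0,0,0,0,0.07,1],[0,0,0,0,0,0,1]]]'
python3 -m pendant '[[[0,0,0,0,0,0.07,1],[0,0,0,0,0,0.07,1],[0,0,0,0,0,0,1]]]'
```

```text
time: 44.92
tcp_pos: [530.7, 234.4, 213.6]
eef_rot: [-179.9, -0.2, 13.9]
wrist_force: [4.7, 6.2, -6.0]
gripper_width: 49.1
grip_force: 74.9
time: 45.3
tcp_pos: [530.9, 234.5, 210.1]
eef_rot: [-179.9, -0.2, 13.9]
wrist_force: [5.3, 6.2, -6.2]
gripper_width: 49.2
grip_force: 74.8
```

```bash
python3 -m pendant '[[[0,0,0,0.05,-0.04,0,1],[0,0,0,0,0,0.1,1],[0,0,0,0,0,0.1,1],[0,0,0,0,0,0,1]]]'
python3 -m pendant '[[[0,0,0,0,0,0.12,1],[0,0,0,0,0,0.12,1],[0,0,0,0,0,0.12,1],[0,0,0,0,0,0,1]]]'
```

```text
time: 45.8
tcp_pos: [531.0, 234.6, 204.2]
eef_rot: [180.0, -0.0, 13.8]
wrist_force: [4.4, 2.6, -10.2]
gripper_width: 49.4
grip_force: 74.3
time: 46.3
tcp_pos: [531.0, 234.6, 195.3]
eef_rot: [180.0, -0.0, 13.8]
wrist_force: [4.5, 3.7, -9.5]
gripper_width: 48.9
grip_force: 74.4
```

```bash
python3 -m pendant '[[[0,0,0,0.03,-0.02,0.12,1],[0,0,0,0,0,0.12,1],[0,0,0,0,0,0.12,1],[0,0,0,0,0,0.12,1],[0,0,0,0,0,0.12,1],[0,0,0,0,0,0.08,1],[0,0,0,0,0,0.06,1],[0,0,0,0,0,0,1]]]'
python3 -m pendant '[[[0,0,0,0,0,0.06,1],[0,0,0,0,0,0.06,1],[0,0,0,0,0,0,1]]]'
```

```text
time: 47.3
tcp_pos: [531.6, 235.2, 177.1]
eef_rot: [180.0, -0.0, 13.8]
wrist_force: [-0.0, -0.9, -7.8]
gripper_width: 49.1
grip_force: 74.6
time: 47.68
tcp_pos: [531.5, 235.1, 174.0]
eef_rot: [180.0, -0.0, 13.8]
wrist_force: [-0.2, 0.5, -7.9]
gripper_width: 49.0
grip_force: 74.6
```

Lateral force is gone; creeping to the shoulder.

```bash
python3 -m pendant '[[[0,0,0,0,0,0.05,1],[0,0,0,0,0,0.05,1],[0,0,0,0,0,0,1]]]'
python3 -m pendant '[[[0,0,0,0,0,0.04,1],[0,0,0,0,0,0.04,1],[0,0,0,0,0,0,1]]]'
python3 -m pendant '[[[0,0,0,0,0,0.03,1],[0,0,0,0,0,0.03,1],[0,0,0,0,0,0,1]]]'
```

```text
time: 48.05
tcp_pos: [531.5, 235.1, 171.5]
eef_rot: [180.0, -0.0, 13.8]
wrist_force: [-0.7, -0.3, -7.6]
gripper_width: 49.0
grip_force: 74.6
time: 48.42
tcp_pos: [531.5, 235.2, 169.5]
eef_rot: [180.0, -0.0, 13.8]
wrist_force: [0.2, -0.6, -8.1]
gripper_width: 49.0
grip_force: 74.6
time: 48.8
tcp_pos: [531.7, 235.3, 169.1]
eef_rot: [-180.0, -0.1, 13.8]
wrist_force: [-4.7, -1.5, 4.0]
gripper_width: 48.8
grip_force: 75.8
```

```bash
python3 -m pendant '[[[0,0,0,0,0,0,-0.14],[0,0,0,0,0,0,-0.14],[0,0,0,0,0,0,-0.18],[0,0,0,0,0,0,-0.18],[0,0,0,0,0,0,-0.3],[0,0,0,0,0,0,-1],[0,0,0,0,0,0,-1],[0,0,0,0,0,0,-1],[0,0,0,0,0,0,-1]]]' 20
python3 -m pendant '[[[0,0,0,0,0,-0.3,-1],[0,0,0,0,0,-0.6,-1],[0,0,0,0,0,-1,-1],[0,0,0,0,0,-1,-1],[0,0,0,0,0,-1,-1],[0,0,0,0,0,-1,-1],[0,0,0,0,0,-1,-1],[0,0,0,0,0,0,-1],[0,0,0,0,0,0,-1],[0,0,0,0,0,0,-1]]]'
python3 shot.py s4 x
python3 - <<'E'
from h import *
import pickle
C=pickle.load(open('s4.pkl','rb'))
g=cv2.GaussianBlur(cv2.imread('pics/s4.png',0),(3,3),0).astype('float32')
def fit(c0,z,lo,hi):
    c=np.array(c0,float)
    for it in range(4):
        P=[];rs=np.arange(lo,hi,.25)
        for a in np.radians(np.arange(0,360,5)):
            u=np.array([np.cos(a),np.sin(a)]);W=np.c_[c+rs[:,None]*u,np.full(len(rs),z)]
            v=cv2.remap(g,*[k.astype('float32') for k in proj('wrist',W,C).T],cv2.INTER_LINEAR).ravel()
            d=np.gradient(v);i=np.argmax(np.abs(d));P.append((rs[i],a,d[i]))
        P=np.array(P);m=np.abs(P[:,2])>1.0
        A=np.c_[np.cos(P[:,1]),np.sin(P[:,1]),np.ones(len(P))]
        for k in range(5):
            s=np.linalg.lstsq(A[m],P[m,0],rcond=None)[0];r=P[:,0]-A@s;m=(np.abs(r)<1.5)&(np.abs(P[:,2])>1.0)
        c=c+s[:2]
    return c.round(2),s[2].round(2),m.sum()
print('hub end z211.5',fit((531,234.5),211.5,22,31),'spigot hole z227.5',fit((531,234.5),227.5,1,5),'plate',fit((531,234.5),186.5,44,56))
E
```

```text
time: 49.92
tcp_pos: [531.6, 235.2, 168.1]
eef_rot: [180.0, -0.0, 13.8]
wrist_force: [0.1, 0.3, -0.1]
gripper_width: 85.5
grip_force: 0.0
time: 51.18
tcp_pos: [531.2, 235.0, 314.9]
eef_rot: [180.0, 0.0, 13.8]
wrist_force: [0.2, 0.1, 0.8]
gripper_width: 85.3
grip_force: 0.0
hub end z211.5 (array([532.  , 233.28]), np.float64(25.91), np.int64(66)) spigot hole z227.5 (array([530.09, 233.16]), np.float64(2.87), np.int64(72)) plate (array([530.72, 232.84]), np.float64(49.45), np.int64(43))
```

The hub-end outline fits at z≈211.5 (radius 25.9 against 26 mm) and is centred within 2 mm of the spigot, so the sprocket is home and released. Handing in.

```bash
python3 -c "
from bench import manip
print(manip.sign_off())"
```

```text
the job is handed in; nothing more can be done
None
```

I laid the sprocket flat on the bench hub up, regripped it by the hub and slid it onto the shaft, where it sits home on the shoulder by my camera fit; it is released, and the job was handed in at about 51 s with no verdict shown.

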